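# Spin-check the cooling turntable and brake it on its mark

### The job

Check that the cooling turntable runs free: with a fingertip against its black post, flick the disc spinning anticlockwise (seen from above) and let the orange mark run freely past the red pointer at least once. Then, on a later pass, brake the spinning disc with a fingertip pressed on its flat top, not by catching the post, so that it stops with the red pointer pointing at the orange mark, and take the hand away. Do it in one go: once spinning, the disc must not come to rest anywhere else nor be turned backwards; leave the jar, the glass bowl and the brush where they are.

Things in the scene. Friction and masses are not known exactly. Their poses are not given: they have to be found in the camera images.
- stand: fixed dark steel stand of the turntable, standing on the bench; origin on the bench on the disc's vertical axis, its x axis points (level) from the axis to the red pointer. It turns with the bench layout, so read its orientation.
- pointer (a point): inner tip of the fixed red pointer, a bar 10 mm wide outside the disc's rim, 150 mm from the disc's axis and 52 mm above the bench (bar and its bracket reach out to 210 mm from the axis)
- disc (a joint): turn of the free disc in rad, counted on over many turns, growing anticlockwise seen from above; 0, 2 pi, 4 pi.. = mark's middle at the pointer. Starts at rest between -2.8 and -1.0. Very free: it coasts for 15 to 35 s, each second losing about 9 percent of its speed plus 0.03 rad/s (times 0.75 to 1.25, as its mass of about 1.2 kg varies), and at last stops by itself anywhere; flicked to 2 rad/s or more it passes the pointer twice.
- disc_top (a point): centre of the disc's flat top, 50 mm above the bench. The disc is pale speckled pressed plastic, radius 140 mm, 18 mm thick; its x axis points to the orange mark; its top is clear of things outside 85 mm from the axis.
- mark (a point): middle of the outer part of the orange mark, a patch 44 mm wide along the rim and 48 mm long radially (from 86 to 134 mm from the axis), painted flat on the disc's top; this point is 130 mm from the axis, on the top
- post_foot (a point): black upright post fixed on the disc, 18 mm diameter, 36 mm tall, 75 mm from the axis, straight opposite the orange mark; this point is the centre of its foot on the disc's top, 50 mm above the bench
- jar_mid (a point): loose jar, 60 mm diameter, 85 mm tall, blue label and white cap; point at its centre. Leave alone.
- bowl_mid (a point): loose glass bowl, 100 mm across the rim, 45 mm tall; point at its centre. Leave alone.
- brush_grip (a point): loose brush 200 mm long, lying on the bench; point on its handle. Leave alone.

How it is judged:
By the outcome, as a careful person would: the job done as asked, in the order asked, and still so for the second after the job is handed in, with the robot touching nothing.
It also fails if it takes over 72 s, if anything falls off the work surface, if the arm or the gripper's body presses on something with over 40 N, if the wrist force passes 120 N, or if a joint passes its speed limit or range.

### The arm

A 6-joint arm with a two-finger parallel gripper is mounted at the origin on the work surface. World frame = base frame: x ahead of the robot, y to its left, z up, the work surface at z = 0. Lengths are in m, angles in rad, forces in N, time in s.
With the tool pointing down it reaches from about 0.225 to 0.725 m from the base axis. Payload 3.1 kg.
Tool frame: the origin (TCP) lies on the centre line of the jaws, within the pads' length; the fingertips stand bot.nose_length ahead of it and the grasp point (between the pads) lies 5 mm behind it (bot.nose_length is the distance from the TCP to the fingertips, in m); z points along the fingers, x is the direction in which the jaws open and shut, and the axes are right-handed (so a half turn about z gives the same grasp; the last joint's range is limited). The gripper opens to 85 mm and grips with 20 to 120 N. Pads are 22 mm wide; open, the fingers measure 114 mm over their backs; the gripper's body (76 mm by 85 mm) begins 54 mm behind the grasp point. The pads swing forward as they close: fully open they stand 13 mm farther back than shut.
Start: joints at [-1.471, 0.048, 0.099, 1.622, 0, 1.443], TCP at [0.119, -0.511, 0.22] pointing down, gripper open.
Joint ranges: [-2.91, 2.91], [-0.99, 1.94], [-1.21, 1.42], [-2.12, 2.29], [-1.49, 1.47], [-3.14, 3.14]. Speed limits (rad/s): [2.79, 2.79, 3.14, 3.14, 3.14, 3.14].

### API

Orientations are given as a unit quaternion [x, y, z, w].
In Python, from bench import bot gives the robot as it stands.
- The arm moves only by the tool drive_tool, never from a script. Its argument "moves" is a list of rows, each an object of numbers: "tx", "ty", "tz": the shift along the world's x, y, z in m; "rx", "ry", "rz": the turn, a rotation vector about the world's x, y, z in rad; "jaw": the gripper's target within -1 to 1 (fully open at 1, half-way at 0, shut at -1). In form: [{"tx": .., "ty": .., "tz": .., "rx": .., "ry": .., "rz": .., "jaw": ..}, ...]. A call has 1 to 8 rows; each row is the pose to reach, as a shift and turn from the pose commanded when the call began; what a row does not reach only later rows make up. A row lasts 1/12 s, in which the tool goes at most 41.7 mm and 7.16 degrees, less where a joint would pass 70% of its speed; a pose out of reach is approached as far as the arm can. A call with a gripper value outside its range is refused whole. The fingers move at their own pace and stop on an object; "force" is the grip in N (left out, the last holds). Time passes only in rows, so rows that repeat a pose let the fingers close. It gives the time, the measured TCP pose, the force and the opening at its end, in the units of the state.
- bot.get_state(): the state, without advancing time (a new reading comes with each control period).
- bot.camera(name): name is "scene" or "top" or "wrist"; returns the picture (400x640x3 uint8, blue, green, red); there is no depth.
- bot.camera_info(name): a dict with "K" (3x3 intrinsics, pixels), "k1" (the pictures are not rectified: a ray, as slopes to the right and down, at radius r is drawn at 1 + k1 r^2 times it, then the intrinsics apply), "T" (4x4, takes a point from camera to world coordinates); the wrist camera has in their place "hand_eye" (4x4, takes a point from camera to tool coordinates, whose origin is the TCP and whose axes are the tool frame's). Camera axes: x right, y up, looking along -z (the intrinsics and any distortion apply to the point x, -y, -z); pixel columns grow to the right and rows downward; lengths in m; the calibration is good to about 2 mm. A picture is of the moment at which its call begins: read the wrist's pose just before it. camera_info takes no time and is no camera call.
- bot.hand_in(): hands the job in, once; it reports no verdict.
The state is a dict: "t": time; "joint_positions": joint angles; "qvel": joint speeds; "joint_efforts": joint torques, N m; "eef_pos": TCP position; "eef_rot": TCP orientation; "force": force on the tool from outside, world axes, zero at the start; "wrist_torque": the same for the moment, N m; "width": finger opening in m.
Only numpy, scipy, OpenCV 4.12 (cv2) and the standard library are available. Lean on these libraries where they do the work, as an engineer would, in place of code of your own. Each camera call takes 0.05 s, during which the arm holds its last target. There are 200 camera calls.

## Working session

There is one attempt and no reset: what is moved stays moved. The work goes in short steps, Python scripts to look and compute and a tool call to move; the robot and the scene stay as the last step left them, time stands still between calls to the robot, and variables do not carry over. Pictures are saved under pics/ and viewed, about 8 in all and at most 12, crops included, and the job is handed in when it is done.

Besides the shell and the picture viewer there is one more tool, called after ">>>" in YAML: its name, and indented under it one key for each argument. drive_tool: Moves the arm, as the interface text tells. Its arguments: {"type":"object","properties":{"moves":{"type":"array","items":{"type":"object","properties":{"tx":{"type":"number"},"ty":{"type":"number"},"tz":{"type":"number"},"rx":{"type":"number"},"ry":{"type":"number"},"rz":{"type":"number"},"jaw":{"type":"number"}}}},"force":{"type":"number"}},"required":["moves"]}

```bash
ls; mkdir -p pics
python3 - <<'E'
from bench import bot
import cv2
s=bot.get_state();print(s['t'],s['eef_pos'],s['eef_rot'],s['width'],bot.nose_length)
a=bot.camera('top');b=bot.camera('scene')
cv2.imwrite('pics/top0.png',a);cv2.imwrite('pics/scene0.png',b)
for n in('top','scene'):print(bot.camera_info(n))
E
```

```text
pics
0.0 [ 0.11849486 -0.51080046  0.21829756] [ 0.78290218 -0.62214371 -0.00081675 -0.00084569] 0.08536111725358349 0.014
{'K': array([[380.38197647,   0.        , 322.11876125],
       [  0.        , 380.38197647, 196.70572791],
       [  0.        ,   0.        ,   1.        ]]), 'k1': -0.04288892549449256, 'T': array([[-0.01974453,  0.98572924, -0.16717662,  0.45737616],
       [-0.99949988, -0.01532959,  0.02765836,  0.04372732],
       [ 0.02470091,  0.16763912,  0.98553893,  0.82131593],
       [ 0.        ,  0.        ,  0.        ,  1.        ]])}
{'K': array([[410.32727813,   0.        , 313.50320807],
       [  0.        , 410.32727813, 204.204518  ],
       [  0.        ,   0.        ,   1.        ]]), 'k1': -0.020167847230412247, 'T': array([[ 0.6736964 , -0.46771562,  0.57216715,  1.12088618],
       [ 0.73898483,  0.42020615, -0.52661961, -0.42067799],
       [ 0.00588006,  0.77760459,  0.62872612,  0.63381836],
       [ 0.        ,  0.        ,  0.        ,  1.        ]])}
```

View pics/top0.png

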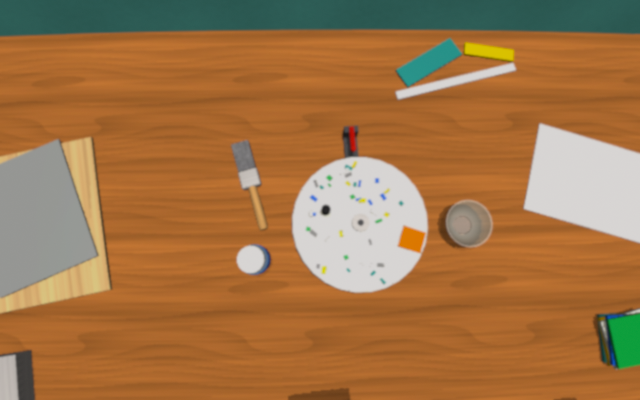

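View pics/scene0.png

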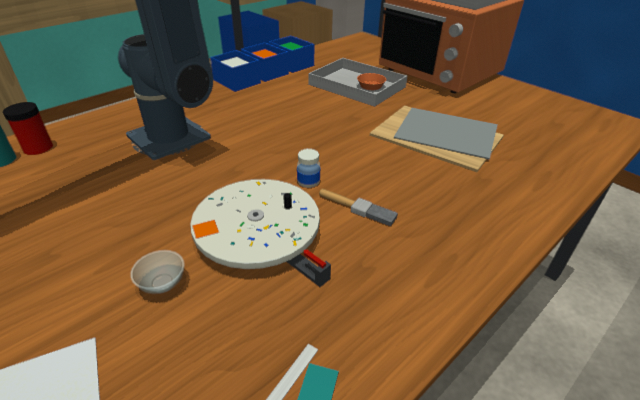

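The top view shows the disc centre at about (360,224), the pointer at (351,140), the mark at (412,239), the post's top at (325,210), the bowl at (468,224), the jar at (252,260) and the brush from (240,145) to (263,227). The scene view agrees with this.

```bash
cat > h.py <<'E'
import numpy as np,cv2
from bench import bot
def ray(n,uv,z,T=None):
    i=bot.camera_info(n);K=i['K'];T=i['T'] if T is None else T
    p=cv2.undistortPoints(np.array([[uv]],float),K,np.array([i['k1'],0,0,0,0]))[0,0]
    d=T[:3,:3]@[p[0],-p[1],-1];o=T[:3,3]
    return o+d*(z-o[2])/d[2]
def cen(m):
    y,x=np.nonzero(m);return (x.mean(),y.mean(),len(x))
E
python3 - <<'E'
from h import *
a=cv2.imread('pics/top0.png');hsv=cv2.cvtColor(a,cv2.COLOR_BGR2HSV)
m=((hsv[...,1]<70)&(hsv[...,2]>140)).astype(np.uint8)
m=cv2.morphologyEx(m,cv2.MORPH_CLOSE,np.ones((9,9)))
n,l,st,c=cv2.connectedComponentsWithStats(m);k=l[224,345]
cs=cv2.findContours((l==k).astype(np.uint8),0,1)[0];h=cv2.convexHull(max(cs,key=len))[:,0]
P=np.array([ray('top',q,.05)[:2] for q in h.astype(float)])
A=np.c_[2*P,np.ones(len(P))];s=np.linalg.lstsq(A,(P**2).sum(1),rcond=None)[0]
print('disc',s[:2],np.sqrt(s[2]+s[0]**2+s[1]**2))
o=(hsv[...,0]>5)&(hsv[...,0]<18)&(hsv[...,1]>200)&(hsv[...,2]>200)
o[:200]=0;o[270:]=0;o[:,:380]=0;o[:,435:]=0
mk=cen(o);print(mk,ray('top',mk[:2],.05))
r=((hsv[...,0]<4)|(hsv[...,0]>174))&(hsv[...,1]>190)&(hsv[...,2]>120);r[:120]=0;r[165:]=0;r[:,:330]=0;r[:,370:]=0
print(cen(r),ray('top',cen(r)[:2],.055))
c=s[:2]
for nm,uv,z in(('hub',(360.5,222.5),.052),('post',(325,210),.086),('bowl',(468,224),.045),('jar',(252,260),.085),('brush end',(264,228),.01),('ptr',(353.5,152),.055)):
    p=ray('top',uv,z);print(nm,p,np.linalg.norm(p[:2]-c))
for nm,p in(('mark',ray('top',mk[:2],.05)),('ptr',ray('top',cen(r)[:2],.055)),('post',ray('top',(325,210),.086))):
    d=p[:2]-c;print(nm,np.hypot(*d),np.arctan2(d[1],d[0]))
x=a[115:275,280:440];cv2.imwrite('pics/c.png',cv2.resize(x,(600,600),interpolation=2))
E
```

```text
disc [ 0.53388672 -0.05368632] 0.13919262073833705
(np.float64(411.4450127877238), np.float64(239.12020460358056), 391) [ 0.49777115 -0.15816212  0.05      ]
(np.float64(352.037037037037), np.float64(138.41666666666666), 108) [ 0.710875   -0.04325457  0.055     ]
hub [ 0.53342184 -0.05493685  0.052     ] 0.0013341453074190077
post [0.5557244  0.01799022 0.086     ] 0.07492937643166227
bowl [ 0.52679037 -0.28029669  0.045     ] 0.22672145212069483
jar [0.46198083 0.15918319 0.085     ] 0.22468619464927306
brush end [0.52935457 0.14605219 0.01      ] 0.19978992830932635
ptr [ 0.68120138 -0.04531985  0.055     ] 0.1475520419804609
mark 0.11054196732157842 -1.9036207170504205
ptr 0.1772954400419571 0.058872284588159435
post 0.07492937643166227 1.275060824692692
```

View pics/c.png

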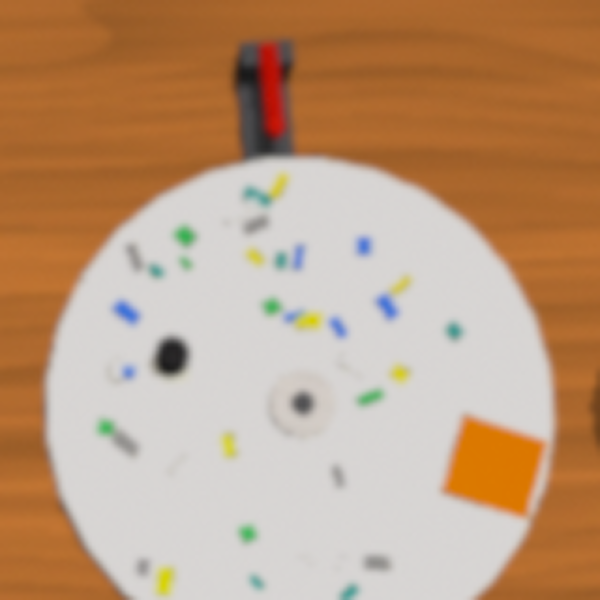

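The fitted disc radius is 139 mm (given as 140). The post sits at 75 mm and the pointer tip at about 148 mm, so the fit agrees with the given sizes. The disc centre is about (0.534,-0.054), the pointer direction about 0.06 rad, and the disc angle about -1.95. I'll move to the braking spot first, at the robot side of the disc with r of about 112 mm.

>>> drive_tool:
  moves:
    - {"tx":0.303,"ty":0.457,"tz":0,"rz":1.34,"jaw":-1}
    - {"tx":0.303,"ty":0.457,"tz":0,"rz":1.34,"jaw":-1}
    - {"tx":0.303,"ty":0.457,"tz":0,"rz":1.34,"jaw":-1}
    - {"tx":0.303,"ty":0.457,"tz":0,"rz":1.34,"jaw":-1}
    - {"tx":0.303,"ty":0.457,"tz":0,"rz":1.34,"jaw":-1}
    - {"tx":0.303,"ty":0.457,"tz":0,"rz":1.34,"jaw":-1}
    - {"tx":0.303,"ty":0.457,"tz":0,"rz":1.34,"jaw":-1}
    - {"tx":0.303,"ty":0.457,"tz":0,"rz":1.34,"jaw":-1}
  force: 40

```text
invalid input
```

>>> drive_tool:
  moves:
    - {"tx":0.303,"ty":0.457,"tz":0.0,"rx":0.0,"ry":0.0,"rz":1.34,"jaw":-1.0}
    - {"tx":0.303,"ty":0.457,"tz":0.0,"rx":0.0,"ry":0.0,"rz":1.34,"jaw":-1.0}
    - {"tx":0.303,"ty":0.457,"tz":0.0,"rx":0.0,"ry":0.0,"rz":1.34,"jaw":-1.0}
    - {"tx":0.303,"ty":0.457,"tz":0.0,"rx":0.0,"ry":0.0,"rz":1.34,"jaw":-1.0}
    - {"tx":0.303,"ty":0.457,"tz":0.0,"rx":0.0,"ry":0.0,"rz":1.34,"jaw":-1.0}
    - {"tx":0.303,"ty":0.457,"tz":0.0,"rx":0.0,"ry":0.0,"rz":1.34,"jaw":-1.0}
    - {"tx":0.303,"ty":0.457,"tz":0.0,"rx":0.0,"ry":0.0,"rz":1.34,"jaw":-1.0}

```text
t: 0.68
eef_pos: [0.2801, -0.2664, 0.219]
eef_rot: [0.973, -0.229, -0.0, -0.0]
force: [0.8, -0.2, -0.2]
width: 0.0009
```

>>> drive_tool:
  moves:
    - {"tx":0.142,"ty":0.213,"tz":0.0,"rx":0.0,"ry":0.0,"rz":0.465,"jaw":-1.0}
    - {"tx":0.142,"ty":0.213,"tz":0.0,"rx":0.0,"ry":0.0,"rz":0.465,"jaw":-1.0}
    - {"tx":0.142,"ty":0.213,"tz":0.0,"rx":0.0,"ry":0.0,"rz":0.465,"jaw":-1.0}
    - {"tx":0.142,"ty":0.213,"tz":0.0,"rx":0.0,"ry":0.0,"rz":0.465,"jaw":-1.0}
    - {"tx":0.142,"ty":0.213,"tz":-0.03,"rx":0.0,"ry":0.0,"rz":0.465,"jaw":-1.0}
    - {"tx":0.142,"ty":0.213,"tz":-0.1,"rx":0.0,"ry":0.0,"rz":0.465,"jaw":-1.0}
    - {"tx":0.142,"ty":0.213,"tz":-0.12,"rx":0.0,"ry":0.0,"rz":0.465,"jaw":-1.0}
    - {"tx":0.142,"ty":0.213,"tz":-0.135,"rx":0.0,"ry":0.0,"rz":0.465,"jaw":-1.0}

```text
t: 1.35
eef_pos: [0.4221, -0.0553, 0.0907]
eef_rot: [1.0, -0.0, 0.001, 0.0]
force: [0.1, -1.3, -0.1]
width: 0.0002
```

Run:
```python
from h import *
s=bot.get_state();print(s['t'],s['eef_pos'],s['eef_rot'],s['force'],s['joint_positions'])
cv2.imwrite('pics/s1.png',bot.camera('scene'));cv2.imwrite('pics/t1.png',bot.camera('top'))
cv2.imwrite('pics/both1.png',cv2.resize(np.vstack([cv2.imread('pics/s1.png')[100:340,100:400],cv2.imread('pics/t1.png')[100:340,220:520]]),None,fx=1.2,fy=1.2))
```

```text
1.35 [ 0.42210333 -0.0552796   0.09070529] [ 9.99999011e-01 -7.61829362e-05  1.38696452e-03  2.19630065e-04] [ 0.06191111 -1.2595933  -0.13264118] [-2.88311200e-01 -2.07483611e-01 -3.96673460e-01  1.37882212e+00
  3.67378722e-04  1.28263800e+00]
```

View pics/both1.png

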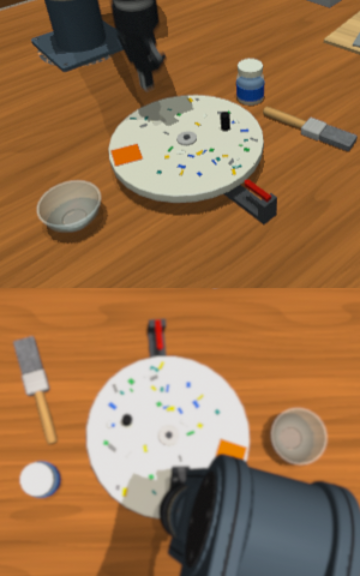

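The scene view shows the gripper over the near rim with the mark and post both visible. In the top view the mark is partly hidden by the arm. Next I'll touch lightly to get the contact height.

>>> drive_tool:
  moves:
    - {"tx":0.0,"ty":0.0,"tz":-0.01,"rx":0.0,"ry":0.0,"rz":0.0,"jaw":-1.0}
    - {"tx":0.0,"ty":0.0,"tz":-0.016,"rx":0.0,"ry":0.0,"rz":0.0,"jaw":-1.0}
    - {"tx":0.0,"ty":0.0,"tz":-0.017,"rx":0.0,"ry":0.0,"rz":0.0,"jaw":-1.0}
    - {"tx":0.0,"ty":0.0,"tz":-0.017,"rx":0.0,"ry":0.0,"rz":0.0,"jaw":-1.0}

```text
t: 1.78
eef_pos: [0.4225, -0.0583, 0.0769]
eef_rot: [1.0, -0.002, 0.002, 0.001]
force: [0.3, 0.4, 1.1]
width: -0.0002
```

>>> drive_tool:
  moves:
    - {"tx":0.0,"ty":0.0,"tz":-0.001,"rx":0.0,"ry":0.0,"rz":0.0,"jaw":-1.0}
    - {"tx":0.0,"ty":0.0,"tz":-0.001,"rx":0.0,"ry":0.0,"rz":0.0,"jaw":-1.0}

```text
t: 1.95
eef_pos: [0.4221, -0.0579, 0.0754]
eef_rot: [1.0, -0.002, 0.002, 0.001]
force: [0.2, 0.1, -0.0]
width: -0.0003
```

>>> drive_tool:
  moves:
    - {"tx":0.0,"ty":0.0,"tz":-0.001,"rx":0.0,"ry":0.0,"rz":0.0,"jaw":-1.0}
    - {"tx":0.0,"ty":0.0,"tz":-0.001,"rx":0.0,"ry":0.0,"rz":0.0,"jaw":-1.0}

```text
t: 2.12
eef_pos: [0.4211, -0.0573, 0.0731]
eef_rot: [1.0, -0.002, 0.001, 0.0]
force: [-0.6, 0.1, -0.4]
width: -0.0003
```

>>> drive_tool:
  moves:
    - {"tx":0.0,"ty":0.0,"tz":-0.004,"rx":0.0,"ry":0.0,"rz":0.0,"jaw":-1.0}
    - {"tx":0.0,"ty":0.0,"tz":-0.006,"rx":0.0,"ry":0.0,"rz":0.0,"jaw":-1.0}
    - {"tx":0.0,"ty":0.0,"tz":-0.007,"rx":0.0,"ry":0.0,"rz":0.0,"jaw":-1.0}

```text
t: 2.37
eef_pos: [0.4202, -0.0568, 0.0648]
eef_rot: [1.0, -0.001, -0.001, -0.0]
force: [-0.6, 0.3, 0.4]
width: -0.0002
```

>>> drive_tool:
  moves:
    - {"tx":0.0,"ty":0.0,"tz":-0.001,"rx":0.0,"ry":0.0,"rz":0.0,"jaw":-1.0}
    - {"tx":0.0,"ty":0.0,"tz":-0.001,"rx":0.0,"ry":0.0,"rz":0.0,"jaw":-1.0}

```text
t: 2.53
eef_pos: [0.4203, -0.0568, 0.064]
eef_rot: [1.0, -0.001, -0.0, -0.0]
force: [-0.9, -0.6, -0.1]
width: -0.0
```

>>> drive_tool:
  moves:
    - {"tx":0.0,"ty":0.0,"tz":-0.001,"rx":0.0,"ry":0.0,"rz":0.0,"jaw":-1.0}
    - {"tx":0.0,"ty":0.0,"tz":-0.001,"rx":0.0,"ry":0.0,"rz":0.0,"jaw":-1.0}

```text
t: 2.7
eef_pos: [0.4206, -0.0569, 0.0633]
eef_rot: [1.0, -0.001, -0.0, -0.0]
force: [-0.3, 0.6, 0.9]
width: 0.0001
```

>>> drive_tool:
  moves:
    - {"tx":0.0,"ty":0.0,"tz":-0.001,"rx":0.0,"ry":0.0,"rz":0.0,"jaw":-1.0}
    - {"tx":0.0,"ty":0.0,"tz":-0.001,"rx":0.0,"ry":0.0,"rz":0.0,"jaw":-1.0}

```text
t: 2.87
eef_pos: [0.4206, -0.057, 0.0624]
eef_rot: [1.0, -0.001, -0.0, -0.0]
force: [-0.3, -0.3, -0.7]
width: 0.0
```

>>> drive_tool:
  moves:
    - {"tx":0.0,"ty":0.0,"tz":-0.001,"rx":0.0,"ry":0.0,"rz":0.0,"jaw":-1.0}
    - {"tx":0.0,"ty":0.0,"tz":-0.001,"rx":0.0,"ry":0.0,"rz":0.0,"jaw":-1.0}

```text
t: 3.03
eef_pos: [0.4205, -0.057, 0.0613]
eef_rot: [1.0, -0.002, -0.0, -0.0]
force: [0.3, 1.0, -0.1]
width: -0.0003
```

>>> drive_tool:
  moves:
    - {"tx":0.0,"ty":0.0,"tz":-0.001,"rx":0.0,"ry":0.0,"rz":0.0,"jaw":-1.0}
    - {"tx":0.0,"ty":0.0,"tz":-0.001,"rx":0.0,"ry":0.0,"rz":0.0,"jaw":-1.0}

```text
t: 3.2
eef_pos: [0.4206, -0.0569, 0.0603]
eef_rot: [1.0, -0.001, -0.0, -0.0]
force: [-0.7, 0.3, -0.4]
width: -0.0
```

>>> drive_tool:
  moves:
    - {"tx":0.0,"ty":0.0,"tz":-0.001,"rx":0.0,"ry":0.0,"rz":0.0,"jaw":-1.0}
    - {"tx":0.0,"ty":0.0,"tz":-0.001,"rx":0.0,"ry":0.0,"rz":0.0,"jaw":-1.0}

```text
t: 3.37
eef_pos: [0.4205, -0.0569, 0.0593]
eef_rot: [1.0, -0.001, -0.0, -0.0]
force: [0.5, -0.2, 0.8]
width: 0.0007
```

Run:
```python
from h import *
cv2.imwrite('pics/s2.png',bot.camera('scene'))
cv2.imwrite('pics/s2c.png',cv2.resize(cv2.imread('pics/s2.png')[130:280,160:360],None,fx=4,fy=4,interpolation=2))
```

```text
(no output)
```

View pics/s2c.png

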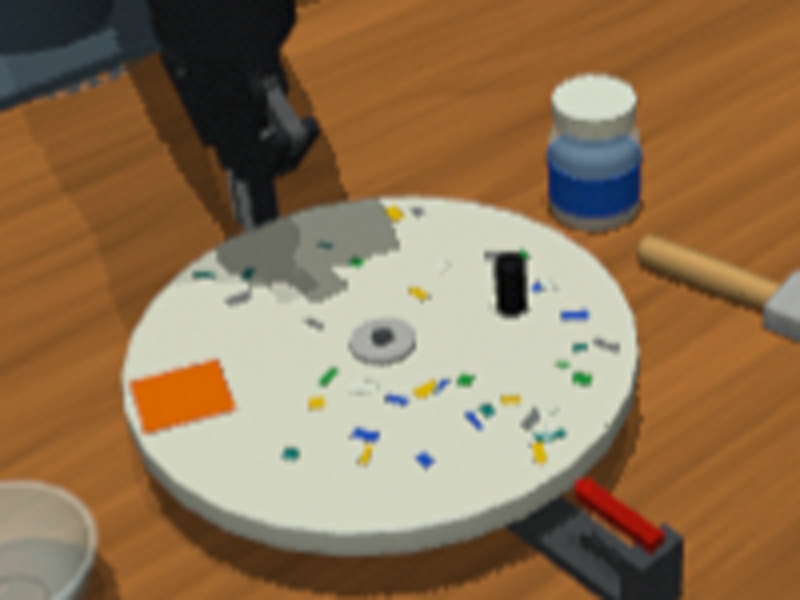

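```bash
cat >> h.py <<'E'
def proj(n,P):
    i=bot.camera_info(n);T=i['T'];q=T[:3,:3].T@(np.array(P)-T[:3,3])
    x,y=q[0]/-q[2],-q[1]/-q[2];f=1+i['k1']*(x*x+y*y);K=i['K']
    return K[0,0]*x*f+K[0,2],K[1,1]*y*f+K[1,2]
E
python3 - <<'E'
from h import *
print('tip',proj('scene',(.4206,-.057,.045)),'spot',proj('scene',(.4217,-.054,.05)),'rim pi',proj('scene',(.5337-.14,-.054,.05)),proj('scene',(.5337,-.0542,.052)),proj('scene',(.557,.017,.086)))
print('finger px',ray('scene',(224.5,185.5),.05),'hub',ray('scene',(160+382/4,130+337/4),.052))
w=bot.camera('wrist');cv2.imwrite('pics/w.png',w);i=bot.camera_info('wrist');print(i['hand_eye'])
E
```

```text
tip (np.float64(225.54772038853815), np.float64(194.62621370509981)) spot (np.float64(226.62072196685477), np.float64(192.6256840802433)) rim pi (np.float64(220.14001984723114), np.float64(187.3189751177914)) (np.float64(254.74476557071438), np.float64(215.11058842677602)) (np.float64(286.22627357015085), np.float64(194.30007242769943))
finger px [ 0.39441969 -0.04227236  0.05      ] hub [ 0.5324463  -0.05125901  0.052     ]
[[ 9.99999553e-01 -7.98431552e-04  5.06366883e-04  2.92203084e-04]
 [-6.01149676e-04 -9.50321198e-01 -3.11270397e-01 -7.94987961e-02]
 [ 7.29739289e-04  3.11269954e-01 -9.50321253e-01 -1.54972304e-01]
 [ 0.00000000e+00  0.00000000e+00  0.00000000e+00  1.00000000e+00]]
```

View pics/w.png

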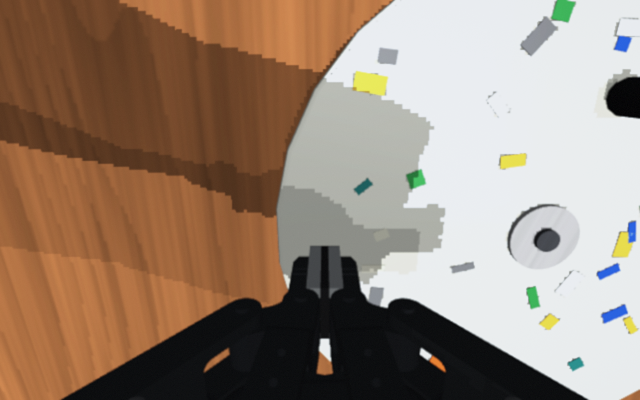

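Run:
```python
from h import *
i=bot.camera_info('wrist');H=i['hand_eye'];K=i['K']
for y in(-.011,0,.011):
  for z in(-.01,0,.014):
    q=H[:3,:3].T@(np.array([0,y,z])-H[:3,3]);x,v=q[0]/-q[2],-q[1]/-q[2];f=1+i['k1']*(x*x+v*v);print('wrist',y,z,K[0,0]*x*f+K[0,2],K[1,1]*v*f+K[1,2])
for z in(.045,.055,.065,.075):print(z,proj('scene',(.4206,-.057,z)))
s=cv2.imread('pics/s2.png')[170:205,208:248];cv2.imwrite('pics/z.png',cv2.resize(s,None,fx=15,fy=15,interpolation=0))
```

```text
wrist -0.011 -0.01 323.7830890439035 238.19658932643847
wrist -0.011 0 323.8255245051542 229.4447028216374
wrist -0.011 0.014 323.8775117420886 218.724875347446
wrist 0 -0.01 323.7796581066183 259.31893004167705
wrist 0 0 323.82139548526044 249.58335310848804
wrist 0 0.014 323.87267585392016 237.62400614528366
wrist 0.011 -0.01 323.776440688967 279.54287562012854
wrist 0.011 0 323.81748800444433 268.91529448707854
wrist 0.011 0.014 323.868062892931 255.82323017425279
0.045 (np.float64(225.54772038853815), np.float64(194.62621370509981))
0.055 (np.float64(224.99640487471828), np.float64(191.22947316099197))
0.065 (np.float64(224.438072818637), np.float64(187.7879569185984))
0.075 (np.float64(223.8725946468772), np.float64(184.30080455130917))
```

View pics/z.png

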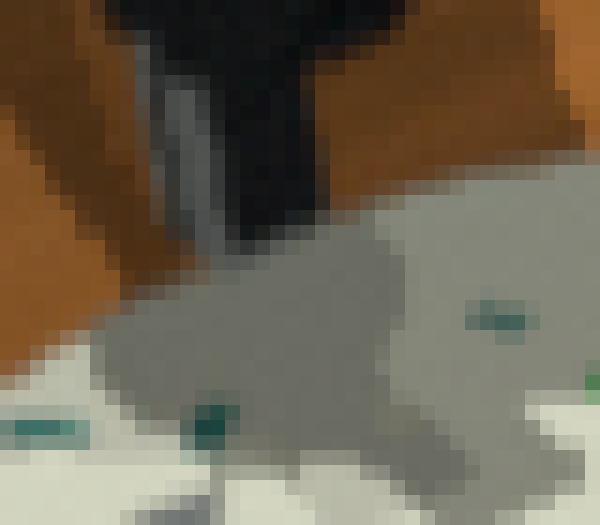

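Both views put the fingertips higher than the stated nose length implies: about z 0.065–0.075 with the TCP at 0.059. That fits the lack of contact so far, so I'll keep descending with the force guard.

>>> drive_tool:
  moves:
    - {"tx":0.0,"ty":0.0,"tz":-0.002,"rx":0.0,"ry":0.0,"rz":0.0,"jaw":-1.0}
    - {"tx":0.0,"ty":0.0,"tz":-0.003,"rx":0.0,"ry":0.0,"rz":0.0,"jaw":-1.0}

```text
t: 3.63
eef_pos: [0.4206, -0.057, 0.0563]
eef_rot: [1.0, -0.001, -0.0, 0.0]
force: [-0.9, 0.5, 0.7]
width: -0.0001
```

>>> drive_tool:
  moves:
    - {"tx":0.0,"ty":0.0,"tz":-0.002,"rx":0.0,"ry":0.0,"rz":0.0,"jaw":-1.0}
    - {"tx":0.0,"ty":0.0,"tz":-0.003,"rx":0.0,"ry":0.0,"rz":0.0,"jaw":-1.0}

```text
t: 3.8
eef_pos: [0.4205, -0.0569, 0.0531]
eef_rot: [1.0, -0.002, -0.0, -0.0]
force: [0.3, -0.1, -0.2]
width: 0.0
```

>>> drive_tool:
  moves:
    - {"tx":0.0,"ty":0.0,"tz":-0.002,"rx":0.0,"ry":0.0,"rz":0.0,"jaw":-1.0}
    - {"tx":0.0,"ty":0.0,"tz":-0.003,"rx":0.0,"ry":0.0,"rz":0.0,"jaw":-1.0}

```text
t: 3.97
eef_pos: [0.4205, -0.0569, 0.0501]
eef_rot: [1.0, -0.002, -0.0, -0.0]
force: [-0.2, 0.2, -0.4]
width: 0.0001
```

>>> drive_tool:
  moves:
    - {"tx":0.0,"ty":0.0,"tz":-0.001,"rx":0.0,"ry":0.0,"rz":0.0,"jaw":-1.0}
    - {"tx":0.0,"ty":0.0,"tz":-0.002,"rx":0.0,"ry":0.0,"rz":0.0,"jaw":-1.0}

```text
t: 4.13
eef_pos: [0.4206, -0.057, 0.0483]
eef_rot: [1.0, -0.001, -0.0, -0.0]
force: [-0.3, -0.1, 0.4]
width: -0.0001
```

Run:
```python
from h import *
s=bot.get_state();print(s['eef_pos'],s['force'])
a=bot.camera('scene')[165:215,195:265];b=bot.camera('wrist')[180:320,230:430];cv2.imwrite('pics/z2.png',np.vstack([cv2.resize(a,(420,300),interpolation=0),cv2.resize(b,(420,294))]))
```

```text
[ 0.42060942 -0.05695894  0.0483174 ] [-0.26142421 -0.09303514  0.37597291]
```

View pics/z2.png

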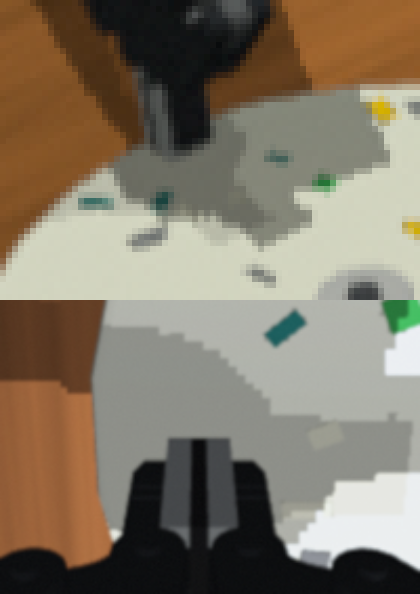

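The tips still float above the disc with no force. Once the mark is at the pointer, the post stands at the robot side, so I'll brake on the left side instead. I'll continue the touch here first to find the contact height.

>>> drive_tool:
  moves:
    - {"tx":0.0,"ty":0.0,"tz":-0.002,"rx":0.0,"ry":0.0,"rz":0.0,"jaw":-1.0}
    - {"tx":0.0,"ty":0.0,"tz":-0.004,"rx":0.0,"ry":0.0,"rz":0.0,"jaw":-1.0}

```text
t: 4.4
eef_pos: [0.4209, -0.057, 0.0445]
eef_rot: [1.0, -0.001, 0.0, 0.0]
force: [0.3, -0.2, 0.2]
width: 0.0002
```

>>> drive_tool:
  moves:
    - {"tx":0.0,"ty":0.0,"tz":-0.001,"rx":0.0,"ry":0.0,"rz":0.0,"jaw":-1.0}
    - {"tx":0.0,"ty":0.0,"tz":-0.002,"rx":0.0,"ry":0.0,"rz":0.0,"jaw":-1.0}

```text
t: 4.57
eef_pos: [0.4205, -0.0569, 0.0423]
eef_rot: [1.0, -0.002, -0.0, -0.0]
force: [-0.5, 0.0, 0.1]
width: -0.0002
```

>>> drive_tool:
  moves:
    - {"tx":0.0,"ty":0.0,"tz":-0.001,"rx":0.0,"ry":0.0,"rz":0.0,"jaw":-1.0}
    - {"tx":0.0,"ty":0.0,"tz":-0.002,"rx":0.0,"ry":0.0,"rz":0.0,"jaw":-1.0}

```text
t: 4.73
eef_pos: [0.4207, -0.057, 0.0404]
eef_rot: [1.0, -0.002, 0.0, 0.0]
force: [0.0, 0.4, -0.3]
width: -0.0003
```

>>> drive_tool:
  moves:
    - {"tx":0.0,"ty":0.0,"tz":-0.001,"rx":0.0,"ry":0.0,"rz":0.0,"jaw":-1.0}
    - {"tx":0.0,"ty":0.0,"tz":-0.002,"rx":0.0,"ry":0.0,"rz":0.0,"jaw":-1.0}

```text
t: 4.9
eef_pos: [0.4207, -0.057, 0.0384]
eef_rot: [1.0, -0.001, 0.0, 0.0]
force: [0.5, -0.2, 0.9]
width: -0.0001
```

>>> drive_tool:
  moves:
    - {"tx":0.0,"ty":0.0,"tz":-0.001,"rx":0.0,"ry":0.0,"rz":0.0,"jaw":-1.0}
    - {"tx":0.0,"ty":0.0,"tz":-0.002,"rx":0.0,"ry":0.0,"rz":0.0,"jaw":-1.0}

```text
t: 5.07
eef_pos: [0.4208, -0.0574, 0.0382]
eef_rot: [1.0, -0.002, 0.0, 0.001]
force: [-5.0, -0.5, 13.2]
width: 0.0001
```

Run:
```python
from h import *
s=bot.get_state();print(s['eef_pos'],s['force'])
a=bot.camera('scene')[165:215,195:265];b=bot.camera('wrist')[180:320,230:430];cv2.imwrite('pics/z3.png',np.vstack([cv2.resize(a,(420,300),interpolation=0),cv2.resize(b,(420,294))]))
```

```text
[ 0.42075227 -0.05743711  0.03816523] [-4.99569028 -0.45052719 13.21713808]
```

View pics/z3.png

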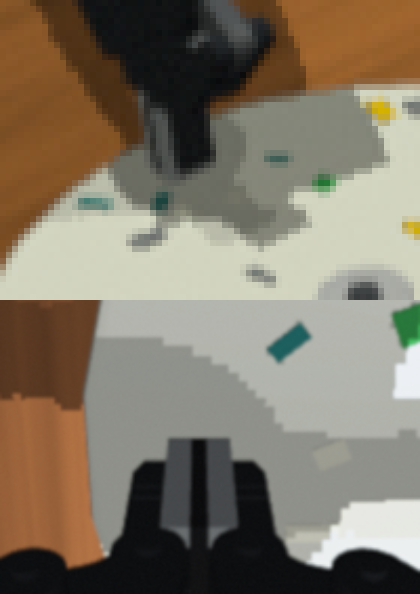

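Contact is at TCP z≈0.038 with 13 N, so the tips lie about 12 mm behind the TCP. From here on I use that measured value. Now I lift and go behind the post.

>>> drive_tool:
  moves:
    - {"tx":0.0,"ty":0.0,"tz":0.035,"rx":0.0,"ry":0.0,"rz":0.0,"jaw":-1.0}
    - {"tx":0.0,"ty":0.0,"tz":0.066,"rx":0.0,"ry":0.0,"rz":0.0,"jaw":-1.0}
    - {"tx":0.172,"ty":0.074,"tz":0.066,"rx":0.0,"ry":0.0,"rz":0.0,"jaw":-1.0}
    - {"tx":0.172,"ty":0.074,"tz":0.066,"rx":0.0,"ry":0.0,"rz":0.0,"jaw":-1.0}
    - {"tx":0.172,"ty":0.074,"tz":0.066,"rx":0.0,"ry":0.0,"rz":0.0,"jaw":-1.0}
    - {"tx":0.172,"ty":0.074,"tz":0.066,"rx":0.0,"ry":0.0,"rz":0.0,"jaw":-1.0}
    - {"tx":0.172,"ty":0.074,"tz":0.066,"rx":0.0,"ry":0.0,"rz":0.0,"jaw":-1.0}
    - {"tx":0.172,"ty":0.074,"tz":0.066,"rx":0.0,"ry":0.0,"rz":0.0,"jaw":-1.0}

```text
t: 5.83
eef_pos: [0.5962, 0.0189, 0.1013]
eef_rot: [1.0, -0.0, 0.001, -0.0]
force: [-1.2, 0.4, 0.1]
width: -0.0003
```

Run:
```python
from h import *
s=bot.get_state();print(s['eef_pos'],s['force'])
w=bot.camera('wrist');cv2.imwrite('pics/w2.png',w);i=bot.camera_info('wrist');print(i['K'],i['k1'])
```

```text
[0.59619208 0.01890864 0.10126131] [-1.16362074  0.35855253  0.05357346]
[[342.95620958   0.         324.27355388]
 [  0.         342.95620958 195.16009307]
 [  0.           0.           1.        ]] -0.019511893594749186
```

View pics/w2.png

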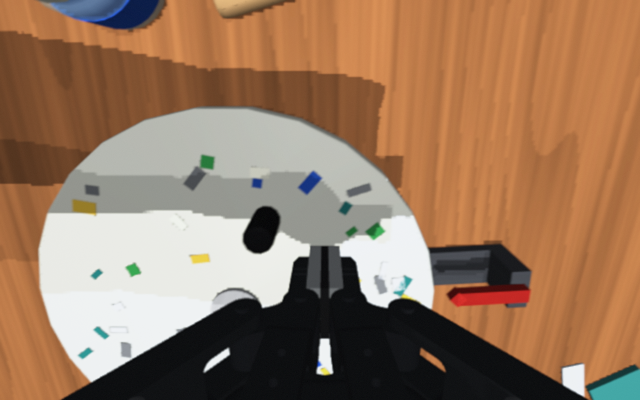

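The post (260,228) is to the left of the fingertip (325,250) in the wrist view, as planned. I'll descend, then flick.

>>> drive_tool:
  moves:
    - {"tx":0.0,"ty":0.0,"tz":-0.03,"rx":0.0,"ry":0.0,"rz":0.0,"jaw":-1.0}
    - {"tx":0.0,"ty":0.0,"tz":-0.05,"rx":0.0,"ry":0.0,"rz":0.0,"jaw":-1.0}
    - {"tx":0.0,"ty":0.0,"tz":-0.05,"rx":0.0,"ry":0.0,"rz":0.0,"jaw":-1.0}
    - {"tx":0.0,"ty":0.0,"tz":-0.05,"rx":0.0,"ry":0.0,"rz":0.0,"jaw":-1.0}

```text
t: 6.22
eef_pos: [0.5901, 0.0167, 0.051]
eef_rot: [1.0, -0.002, -0.002, -0.0]
force: [-0.2, -0.0, 1.1]
width: -0.0
```

```bash
cat >> h.py <<'E'
C=np.array([.5337,-.0535]);PH=.06
def ang(n='scene'):
    "time and disc angle (mod 2pi) from the orange patch, and its radius/area as a check"
    t=bot.get_state()['t'];a=bot.camera(n);hsv=cv2.cvtColor(a,cv2.COLOR_BGR2HSV)
    m=((hsv[...,0]>8)&(hsv[...,0]<18)&(hsv[...,1]>225)&(hsv[...,2]>130)).astype(np.uint8)
    k,l,st,c=cv2.connectedComponentsWithStats(m);o=[]
    for j in range(1,k):
        if st[j,4]<60:continue
        d=ray(n,c[j],.05)[:2]-C;r=np.hypot(*d)
        if .09<r<.13:o.append((st[j,4],r,np.arctan2(d[1],d[0])-PH))
    return (t,)+(max(o) if o else (0,0,np.nan))
E
python3 - <<'E'
from h import *
print(bot.get_state()['eef_pos'],bot.get_state()['force'],ang(),ang('top'))
E
```

```text
[0.59007201 0.01670606 0.05096698] [-0.2307353  -0.02533817  1.08567843] (6.2167, np.int32(255), np.float64(0.10943458836738457), np.float64(-1.9795689033545782)) (6.2667, np.int32(160), np.float64(0.11864117366083819), np.float64(-1.9614479975234205))
```

>>> drive_tool:
  moves:
    - {"tx":-0.006,"ty":0.0,"tz":0.0,"rx":0.0,"ry":0.0,"rz":0.0,"jaw":-1.0}
    - {"tx":-0.013,"ty":0.0,"tz":0.0,"rx":0.0,"ry":0.0,"rz":0.0,"jaw":-1.0}
    - {"tx":-0.023,"ty":0.0,"tz":0.0,"rx":0.0,"ry":0.0,"rz":0.0,"jaw":-1.0}
    - {"tx":-0.036,"ty":0.0,"tz":0.0,"rx":0.0,"ry":0.0,"rz":0.0,"jaw":-1.0}
    - {"tx":-0.051,"ty":-0.003,"tz":0.0,"rx":0.0,"ry":0.0,"rz":0.0,"jaw":-1.0}
    - {"tx":-0.066,"ty":-0.006,"tz":0.0,"rx":0.0,"ry":0.0,"rz":0.0,"jaw":-1.0}
    - {"tx":-0.07,"ty":-0.006,"tz":0.025,"rx":0.0,"ry":0.0,"rz":0.0,"jaw":-1.0}
    - {"tx":-0.07,"ty":-0.006,"tz":0.06,"rx":0.0,"ry":0.0,"rz":0.0,"jaw":-1.0}

```text
t: 6.98
eef_pos: [0.5168, 0.0114, 0.109]
eef_rot: [1.0, -0.002, -0.005, -0.0]
force: [-0.1, -0.6, -0.2]
width: 0.0004
```

Run:
```python
from h import *
print(bot.get_state()['eef_pos'])
for i in range(4):print(ang())
```

```text
[0.51676644 0.01138149 0.10901085]
(6.9833, np.int32(277), np.float64(0.10911560901655672), np.float64(-0.6239562488982211))
(7.0333, np.int32(273), np.float64(0.10918150267050684), np.float64(-0.43739362987247066))
(7.0833, np.int32(267), np.float64(0.10936022224226805), np.float64(-0.25663175021081863))
(7.1333, np.int32(261), np.float64(0.10945058250601829), np.float64(-0.07356532476656803))
```

The disc is spinning at about 3.67 rad/s. It will need about four more passes, and I'll brake on a slow one. I'll go to the braking spot on the left side now.

>>> drive_tool:
  moves:
    - {"tx":0.017,"ty":0.025,"tz":0.0,"rx":0.0,"ry":0.0,"rz":0.0,"jaw":-1.0}
    - {"tx":0.017,"ty":0.049,"tz":0.0,"rx":0.0,"ry":0.0,"rz":0.0,"jaw":-1.0}
    - {"tx":0.017,"ty":0.049,"tz":0.0,"rx":0.0,"ry":0.0,"rz":0.0,"jaw":-1.0}
    - {"tx":0.017,"ty":0.049,"tz":-0.02,"rx":0.0,"ry":0.0,"rz":0.0,"jaw":-1.0}
    - {"tx":0.017,"ty":0.049,"tz":-0.035,"rx":0.0,"ry":0.0,"rz":0.0,"jaw":-1.0}
    - {"tx":0.017,"ty":0.049,"tz":-0.045,"rx":0.0,"ry":0.0,"rz":0.0,"jaw":-1.0}
    - {"tx":0.017,"ty":0.049,"tz":-0.045,"rx":0.0,"ry":0.0,"rz":0.0,"jaw":-1.0}
    - {"tx":0.017,"ty":0.049,"tz":-0.045,"rx":0.0,"ry":0.0,"rz":0.0,"jaw":-1.0}

```text
t: 7.85
eef_pos: [0.5384, 0.0598, 0.0664]
eef_rot: [1.0, -0.002, -0.001, 0.0]
force: [0.0, -0.2, 0.6]
width: 0.0002
```

Run:
```python
from h import *
print(bot.get_state()['eef_pos'])
for i in range(50):
    r=ang()
    if i%4==0:print(np.round(r,3))
```

```text
[0.53841375 0.05977404 0.06640556]
[7.850e+00 1.570e+02 1.110e-01 2.391e+00]
[8.050e+00 1.640e+02 1.110e-01 3.045e+00]
[ 8.250e+00  1.950e+02  1.090e-01 -2.604e+00]
[ 8.450e+00  2.330e+02  1.090e-01 -1.982e+00]
[ 8.650e+00  2.730e+02  1.090e-01 -1.369e+00]
[ 8.85e+00  2.96e+02  1.09e-01 -7.75e-01]
[ 9.05e+00  2.78e+02  1.10e-01 -2.02e-01]
[9.25e+00 2.42e+02 1.10e-01 3.60e-01]
[9.45e+00 2.12e+02 1.10e-01 9.04e-01]
[9.65 0.   0.    nan]
[  9.85  103.      0.104   1.966]
[1.005e+01 1.620e+02 1.120e-01 2.436e+00]
[1.025e+01 1.660e+02 1.110e-01 2.922e+00]
```

>>> drive_tool:
  moves:
    - {"tx":0.0,"ty":0.0,"tz":-0.01,"rx":0.0,"ry":0.0,"rz":0.0,"jaw":-1.0}
    - {"tx":0.0,"ty":0.0,"tz":-0.015,"rx":0.0,"ry":0.0,"rz":0.0,"jaw":-1.0}
    - {"tx":0.0,"ty":0.0,"tz":-0.015,"rx":0.0,"ry":0.0,"rz":0.0,"jaw":-1.0}
    - {"tx":0.0,"ty":0.0,"tz":-0.015,"rx":0.0,"ry":0.0,"rz":0.0,"jaw":-1.0}
    - {"tx":0.0,"ty":0.0,"tz":-0.015,"rx":0.0,"ry":0.0,"rz":0.0,"jaw":-1.0}
    - {"tx":0.0,"ty":0.0,"tz":-0.015,"rx":0.0,"ry":0.0,"rz":0.0,"jaw":-1.0}
    - {"tx":0.0,"ty":0.0,"tz":-0.015,"rx":0.0,"ry":0.0,"rz":0.0,"jaw":-1.0}
    - {"tx":0.0,"ty":0.0,"tz":-0.015,"rx":0.0,"ry":0.0,"rz":0.0,"jaw":-1.0}

```text
t: 11.02
eef_pos: [0.5399, 0.06, 0.0528]
eef_rot: [1.0, -0.002, 0.0, -0.0]
force: [-0.4, 0.8, 0.2]
width: 0.0002
```

>>> drive_tool:
  moves:
    - {"tx":0.0,"ty":0.0,"tz":-0.002,"rx":0.0,"ry":0.0,"rz":0.0,"jaw":-1.0}
    - {"tx":0.0,"ty":0.0,"tz":-0.002,"rx":0.0,"ry":0.0,"rz":0.0,"jaw":-1.0}
    - {"tx":0.0,"ty":0.0,"tz":-0.002,"rx":0.0,"ry":0.0,"rz":0.0,"jaw":-1.0}
    - {"tx":0.0,"ty":0.0,"tz":-0.002,"rx":0.0,"ry":0.0,"rz":0.0,"jaw":-1.0}
    - {"tx":0.0,"ty":0.0,"tz":-0.002,"rx":0.0,"ry":0.0,"rz":0.0,"jaw":-1.0}
    - {"tx":0.0,"ty":0.0,"tz":-0.002,"rx":0.0,"ry":0.0,"rz":0.0,"jaw":-1.0}
    - {"tx":0.0,"ty":0.0,"tz":-0.002,"rx":0.0,"ry":0.0,"rz":0.0,"jaw":-1.0}
    - {"tx":0.0,"ty":0.0,"tz":-0.002,"rx":0.0,"ry":0.0,"rz":0.0,"jaw":-1.0}

```text
t: 11.68
eef_pos: [0.5397, 0.06, 0.0505]
eef_rot: [1.0, -0.002, 0.0, -0.0]
force: [-0.4, -0.2, 0.8]
width: -0.0001
```

Run:
```python
from h import *
s=bot.get_state();print(s['eef_pos'],s['force'])
for i in range(12):
    r=ang()
    if i%3==0:print(np.round(r,3))
```

```text
[0.5396656  0.06003126 0.05050568] [-0.43513961 -0.18099223  0.75886336]
[ 1.1683e+01  2.8800e+02  1.0900e-01 -2.0300e-01]
[1.1833e+01 2.7300e+02 1.1000e-01 9.5000e-02]
[1.1983e+01 2.5100e+02 1.1000e-01 3.8600e-01]
[1.2133e+01 2.3300e+02 1.1000e-01 6.6900e-01]
```

>>> drive_tool:
  moves:
    - {"tx":0.0,"ty":0.0,"tz":-0.003,"rx":0.0,"ry":0.0,"rz":0.0,"jaw":-1.0}
    - {"tx":0.0,"ty":0.0,"tz":-0.006,"rx":0.0,"ry":0.0,"rz":0.0,"jaw":-1.0}
    - {"tx":0.0,"ty":0.0,"tz":-0.006,"rx":0.0,"ry":0.0,"rz":0.0,"jaw":-1.0}
    - {"tx":0.0,"ty":0.0,"tz":-0.006,"rx":0.0,"ry":0.0,"rz":0.0,"jaw":-1.0}
    - {"tx":0.0,"ty":0.0,"tz":-0.006,"rx":0.0,"ry":0.0,"rz":0.0,"jaw":-1.0}
    - {"tx":0.0,"ty":0.0,"tz":-0.006,"rx":0.0,"ry":0.0,"rz":0.0,"jaw":-1.0}
    - {"tx":0.0,"ty":0.0,"tz":-0.006,"rx":0.0,"ry":0.0,"rz":0.0,"jaw":-1.0}
    - {"tx":0.0,"ty":0.0,"tz":-0.006,"rx":0.0,"ry":0.0,"rz":0.0,"jaw":-1.0}

```text
t: 12.95
eef_pos: [0.5398, 0.06, 0.0446]
eef_rot: [1.0, -0.002, 0.0, 0.0]
force: [0.1, 0.5, -0.5]
width: 0.0001
```

>>> drive_tool:
  moves:
    - {"tx":0.0,"ty":0.0,"tz":0.0,"rx":0.0,"ry":0.0,"rz":0.0,"jaw":-1.0}
    - {"tx":0.0,"ty":0.0,"tz":0.0,"rx":0.0,"ry":0.0,"rz":0.0,"jaw":-1.0}
    - {"tx":0.0,"ty":0.0,"tz":0.0,"rx":0.0,"ry":0.0,"rz":0.0,"jaw":-1.0}
    - {"tx":0.0,"ty":0.0,"tz":0.0,"rx":0.0,"ry":0.0,"rz":0.0,"jaw":-1.0}
    - {"tx":0.0,"ty":0.0,"tz":0.0,"rx":0.0,"ry":0.0,"rz":0.0,"jaw":-1.0}
    - {"tx":0.0,"ty":0.0,"tz":0.0,"rx":0.0,"ry":0.0,"rz":0.0,"jaw":-1.0}
    - {"tx":0.0,"ty":0.0,"tz":0.0,"rx":0.0,"ry":0.0,"rz":0.0,"jaw":-1.0}
    - {"tx":0.0,"ty":0.0,"tz":0.0,"rx":0.0,"ry":0.0,"rz":0.0,"jaw":-1.0}

```text
t: 13.62
eef_pos: [0.5396, 0.06, 0.0445]
eef_rot: [1.0, -0.002, -0.0, -0.0]
force: [-0.4, -0.2, -0.9]
width: 0.0002
```

Run:
```python
from h import *
s=bot.get_state();print(s['eef_pos'],s['force'])
for i in range(16):
    r=ang()
    if i%5==0:print(np.round(r,3))
```

```text
[0.53960267 0.06002954 0.04445057] [-0.3594579  -0.21840715 -0.90012266]
[ 1.3617e+01  1.8100e+02  1.1000e-01 -3.1330e+00]
[ 1.3867e+01  1.9800e+02  1.1000e-01 -2.7650e+00]
[ 1.4117e+01  2.2200e+02  1.1000e-01 -2.4110e+00]
[ 1.4367e+01  2.4700e+02  1.0900e-01 -2.0570e+00]
```

>>> drive_tool:
  moves:
    - {"tx":0.0,"ty":0.0,"tz":0.0,"rx":0.0,"ry":0.0,"rz":0.0,"jaw":-1.0}
    - {"tx":0.0,"ty":0.0,"tz":0.0,"rx":0.0,"ry":0.0,"rz":0.0,"jaw":-1.0}
    - {"tx":0.0,"ty":0.0,"tz":0.0,"rx":0.0,"ry":0.0,"rz":0.0,"jaw":-1.0}
    - {"tx":0.0,"ty":0.0,"tz":0.0,"rx":0.0,"ry":0.0,"rz":0.0,"jaw":-1.0}
    - {"tx":0.0,"ty":0.0,"tz":0.0,"rx":0.0,"ry":0.0,"rz":0.0,"jaw":-1.0}
    - {"tx":0.0,"ty":0.0,"tz":0.0,"rx":0.0,"ry":0.0,"rz":0.0,"jaw":-1.0}
    - {"tx":0.0,"ty":0.0,"tz":0.0,"rx":0.0,"ry":0.0,"rz":0.0,"jaw":-1.0}
    - {"tx":0.0,"ty":0.0,"tz":0.0,"rx":0.0,"ry":0.0,"rz":0.0,"jaw":-1.0}

```text
t: 15.08
eef_pos: [0.5396, 0.06, 0.0445]
eef_rot: [1.0, -0.002, -0.0, 0.0]
force: [-0.2, 0.6, -0.7]
width: -0.0002
```

Run:
```python
from h import *
for i in range(10):
    r=ang()
    if i%3==0:print(np.round(r,4).tolist())
```

```text
[15.0833, 305.0, 0.1093, -1.1284]
[15.2333, 312.0, 0.1092, -0.9464]
[15.3833, 321.0, 0.1093, -0.7669]
[15.5333, 310.0, 0.1096, -0.5952]
```

>>> drive_tool:
  moves:
    - {"tx":0.0,"ty":0.0,"tz":0.0,"rx":0.0,"ry":0.0,"rz":0.0,"jaw":-1.0}
    - {"tx":0.0,"ty":0.0,"tz":0.0,"rx":0.0,"ry":0.0,"rz":0.0,"jaw":-1.0}
    - {"tx":0.0,"ty":0.0,"tz":0.0,"rx":0.0,"ry":0.0,"rz":0.0,"jaw":-1.0}
    - {"tx":0.0,"ty":0.0,"tz":-0.003,"rx":0.0,"ry":0.0,"rz":0.0,"jaw":-1.0}
    - {"tx":0.0,"ty":0.0,"tz":-0.0085,"rx":0.0,"ry":0.0,"rz":0.0,"jaw":-1.0}
    - {"tx":0.0,"ty":0.0,"tz":-0.009,"rx":0.0,"ry":0.0,"rz":0.0,"jaw":-1.0}
    - {"tx":0.0,"ty":0.0,"tz":-0.009,"rx":0.0,"ry":0.0,"rz":0.0,"jaw":-1.0}

```text
t: 16.17
eef_pos: [0.5423, 0.06, 0.0382]
eef_rot: [1.0, -0.002, 0.003, 0.0]
force: [-0.3, 0.7, 8.6]
width: -0.0003
```

Run:
```python
from h import *
s=bot.get_state();print(s['eef_pos'],s['force'])
for i in range(3):print(np.round(ang(),4).tolist())
print(bot.get_state()['force'])
```

```text
[0.54228869 0.0599507  0.03823656] [-0.31135684  0.73822134  8.64233422]
[16.1667, 300.0, 0.1097, -0.1109]
[16.2167, 300.0, 0.1097, -0.1109]
[16.2667, 300.0, 0.1097, -0.1109]
[-0.18007914  0.7766661   8.90886325]
```

Run:
```python
from h import *
out=[]
for n in('scene','top'):
    a=bot.camera(n);hsv=cv2.cvtColor(a,cv2.COLOR_BGR2HSV)
    r=(((hsv[...,0]<5)|(hsv[...,0]>174))&(hsv[...,1]>180)&(hsv[...,2]>90)).astype(np.uint8)
    u,v=map(int,proj(n,(.68,-.045,.055)));w=np.zeros_like(r);w[v-40:v+40,u-40:u+40]=1
    m=r*w;P=np.array([ray(n,(x,y),.055)[:2] for y,x in zip(*np.nonzero(m))]);k=P.mean(0)
    d=np.linalg.svd(P-k)[2][0];d*=np.sign(d[0]);print(n,'bar',k,len(P),'dir',np.arctan2(d[1],d[0]),'from C',np.arctan2(*(k-C)[::-1]))
    o=((hsv[...,0]>8)&(hsv[...,0]<18)&(hsv[...,1]>225)&(hsv[...,2]>130)).astype(np.uint8)
    kk,l,st,c=cv2.connectedComponentsWithStats(o)
    for j in range(1,kk):
        p=ray(n,c[j],.05)[:2]
        if st[j,4]>60 and np.hypot(*(p-C))<.13:
            print('mark',p,st[j,4],np.arctan2(*(p-C)[::-1]))
            ct=cv2.findContours((l==j).astype(np.uint8),0,1)[0][0];b=cv2.boxPoints(cv2.minAreaRect(np.array([ray(n,q[0].astype(float),.05)[:2]*1e4 for q in ct]).astype(np.float32)))/1e4;print(b.tolist())
    out.append(cv2.resize(a[v-70:v+50,u-100:u+60],(560,420),interpolation=2) if n=='scene' else cv2.resize(a[v-30:v+90,u-80:u+80],(560,420),interpolation=2))
cv2.imwrite('pics/e.png',cv2.resize(np.hstack(out),(800,300)))
```

```text
scene bar [ 0.71599801 -0.04576732] 111 dir 0.04434444807626505 from C 0.04239239451934146
mark [ 0.64322509 -0.05908094] 300 -0.050911804547724426
[[0.6198069453239441, -0.07628684490919113], [0.6629208922386169, -0.07996562123298645], [0.6662602424621582, -0.04082926735281944], [0.6231462955474854, -0.03715049475431442]]
top bar [ 0.71130269 -0.04298726] 126 dir 0.045863970305974035 from C 0.059123445498098656
mark [ 0.64389601 -0.06086002] 331 -0.06669122262231192
[[0.6231801509857178, -0.07833327353000641], [0.6638584733009338, -0.08003357797861099], [0.6653532981872559, -0.04427064210176468], [0.6246749758720398, -0.042570337653160095]]
```

View pics/e.png

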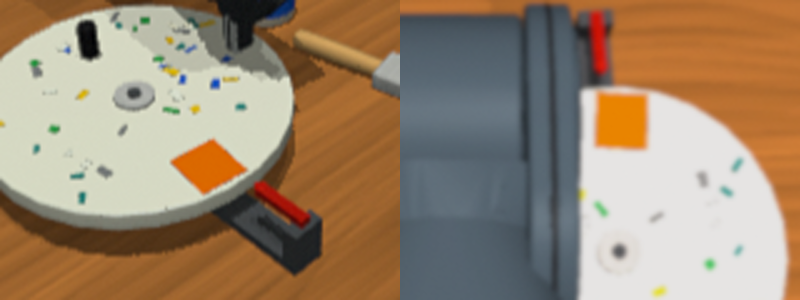

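At rest, the two cameras put the mark about 0.1 rad before centre. The pointer bar (10 mm wide) points inside the 44 mm mark, about a quarter of its width from the middle. Dragging the disc now would break the "one go" rule, so I leave it and lift straight up.

>>> drive_tool:
  moves:
    - {"tx":0.0,"ty":0.0,"tz":0.003,"rx":0.0,"ry":0.0,"rz":0.0,"jaw":-1.0}
    - {"tx":0.0,"ty":0.0,"tz":0.012,"rx":0.0,"ry":0.0,"rz":0.0,"jaw":-1.0}
    - {"tx":0.0,"ty":0.0,"tz":0.03,"rx":0.0,"ry":0.0,"rz":0.0,"jaw":-1.0}
    - {"tx":0.0,"ty":0.0,"tz":0.06,"rx":0.0,"ry":0.0,"rz":0.0,"jaw":-1.0}
    - {"tx":0.0,"ty":0.0,"tz":0.1,"rx":0.0,"ry":0.0,"rz":0.0,"jaw":-1.0}
    - {"tx":0.0,"ty":0.0,"tz":0.14,"rx":0.0,"ry":0.0,"rz":0.0,"jaw":-1.0}
    - {"tx":0.0,"ty":0.0,"tz":0.16,"rx":0.0,"ry":0.0,"rz":0.0,"jaw":-1.0}
    - {"tx":0.0,"ty":0.0,"tz":0.16,"rx":0.0,"ry":0.0,"rz":0.0,"jaw":-1.0}

```text
t: 17.08
eef_pos: [0.5428, 0.06, 0.2025]
eef_rot: [1.0, -0.001, 0.006, 0.0]
force: [0.2, -0.5, 0.8]
width: 0.0001
```

Run:
```python
from h import *
s=bot.get_state();print(s['eef_pos'],s['force'])
for i in range(4):print(np.round(ang(),4).tolist())
cv2.imwrite('pics/f.png',bot.camera('scene'))
```

```text
[0.54280297 0.06001104 0.20248732] [ 0.1731628  -0.51203163  0.75156154]
[17.0833, 296.0, 0.1099, -0.0276]
[17.1333, 293.0, 0.1098, -0.0224]
[17.1833, 296.0, 0.1098, -0.0178]
[17.2333, 297.0, 0.1099, -0.0126]
```

View pics/f.png

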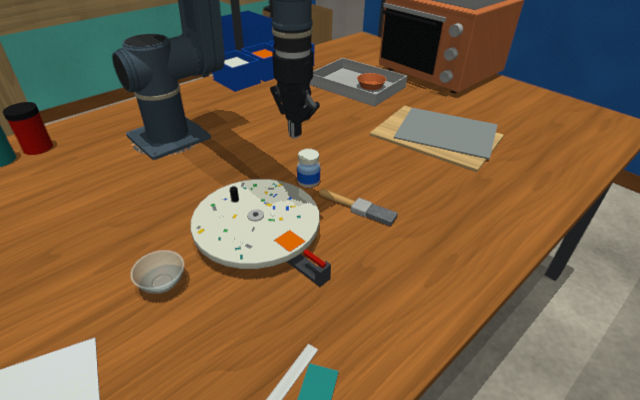

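The shot shows the hand clear and the jar, bowl and brush unmoved. But the lift dragged the disc, which is now creeping forward at about 0.1 rad/s. At its measured losses (about 0.04 rad/s² dry plus 11 %/s) it should stop at about +0.1 rad, still on the mark. A second touch could turn it backwards, so I'll wait and check.

>>> drive_tool:
  moves:
    - {"tx":0.0,"ty":0.0,"tz":0.0,"rx":0.0,"ry":0.0,"rz":0.0,"jaw":-1.0}
    - {"tx":0.0,"ty":0.0,"tz":0.0,"rx":0.0,"ry":0.0,"rz":0.0,"jaw":-1.0}
    - {"tx":0.0,"ty":0.0,"tz":0.0,"rx":0.0,"ry":0.0,"rz":0.0,"jaw":-1.0}
    - {"tx":0.0,"ty":0.0,"tz":0.0,"rx":0.0,"ry":0.0,"rz":0.0,"jaw":-1.0}

```text
t: 17.67
eef_pos: [0.5393, 0.06, 0.1947]
eef_rot: [1.0, -0.002, -0.001, -0.0]
force: [0.5, 0.8, 0.4]
width: -0.0001
```

Run:
```python
from h import *
for i in range(6):
    r=ang()
    if i%5==0:print(np.round(r,4).tolist())
```

```text
[17.6667, 292.0, 0.1097, 0.0275]
[17.9167, 285.0, 0.1098, 0.0463]
```

>>> drive_tool:
  moves:
    - {"tx":0.0,"ty":0.0,"tz":0.0,"rx":0.0,"ry":0.0,"rz":0.0,"jaw":-1.0}
    - {"tx":0.0,"ty":0.0,"tz":0.0,"rx":0.0,"ry":0.0,"rz":0.0,"jaw":-1.0}
    - {"tx":0.0,"ty":0.0,"tz":0.0,"rx":0.0,"ry":0.0,"rz":0.0,"jaw":-1.0}
    - {"tx":0.0,"ty":0.0,"tz":0.0,"rx":0.0,"ry":0.0,"rz":0.0,"jaw":-1.0}
    - {"tx":0.0,"ty":0.0,"tz":0.0,"rx":0.0,"ry":0.0,"rz":0.0,"jaw":-1.0}
    - {"tx":0.0,"ty":0.0,"tz":0.0,"rx":0.0,"ry":0.0,"rz":0.0,"jaw":-1.0}
    - {"tx":0.0,"ty":0.0,"tz":0.0,"rx":0.0,"ry":0.0,"rz":0.0,"jaw":-1.0}
    - {"tx":0.0,"ty":0.0,"tz":0.0,"rx":0.0,"ry":0.0,"rz":0.0,"jaw":-1.0}

```text
t: 18.63
eef_pos: [0.5397, 0.06, 0.1955]
eef_rot: [1.0, -0.001, 0.0, 0.0]
force: [0.0, 0.5, -0.4]
width: 0.0001
```

>>> drive_tool:
  moves:
    - {"tx":0.0,"ty":0.0,"tz":0.0,"rx":0.0,"ry":0.0,"rz":0.0,"jaw":-1.0}
    - {"tx":0.0,"ty":0.0,"tz":0.0,"rx":0.0,"ry":0.0,"rz":0.0,"jaw":-1.0}
    - {"tx":0.0,"ty":0.0,"tz":0.0,"rx":0.0,"ry":0.0,"rz":0.0,"jaw":-1.0}
    - {"tx":0.0,"ty":0.0,"tz":0.0,"rx":0.0,"ry":0.0,"rz":0.0,"jaw":-1.0}
    - {"tx":0.0,"ty":0.0,"tz":0.0,"rx":0.0,"ry":0.0,"rz":0.0,"jaw":-1.0}
    - {"tx":0.0,"ty":0.0,"tz":0.0,"rx":0.0,"ry":0.0,"rz":0.0,"jaw":-1.0}
    - {"tx":0.0,"ty":0.0,"tz":0.0,"rx":0.0,"ry":0.0,"rz":0.0,"jaw":-1.0}
    - {"tx":0.0,"ty":0.0,"tz":0.0,"rx":0.0,"ry":0.0,"rz":0.0,"jaw":-1.0}

```text
t: 19.3
eef_pos: [0.5396, 0.06, 0.1955]
eef_rot: [1.0, -0.002, -0.0, 0.0]
force: [-0.5, 1.1, -0.3]
width: 0.0001
```

>>> drive_tool:
  moves:
    - {"tx":0.0,"ty":0.0,"tz":0.0,"rx":0.0,"ry":0.0,"rz":0.0,"jaw":-1.0}
    - {"tx":0.0,"ty":0.0,"tz":0.0,"rx":0.0,"ry":0.0,"rz":0.0,"jaw":-1.0}
    - {"tx":0.0,"ty":0.0,"tz":0.0,"rx":0.0,"ry":0.0,"rz":0.0,"jaw":-1.0}
    - {"tx":0.0,"ty":0.0,"tz":0.0,"rx":0.0,"ry":0.0,"rz":0.0,"jaw":-1.0}
    - {"tx":0.0,"ty":0.0,"tz":0.0,"rx":0.0,"ry":0.0,"rz":0.0,"jaw":-1.0}
    - {"tx":0.0,"ty":0.0,"tz":0.0,"rx":0.0,"ry":0.0,"rz":0.0,"jaw":-1.0}
    - {"tx":0.0,"ty":0.0,"tz":0.0,"rx":0.0,"ry":0.0,"rz":0.0,"jaw":-1.0}
    - {"tx":0.0,"ty":0.0,"tz":0.0,"rx":0.0,"ry":0.0,"rz":0.0,"jaw":-1.0}

```text
t: 19.97
eef_pos: [0.5396, 0.06, 0.1955]
eef_rot: [1.0, -0.001, 0.0, -0.0]
force: [-0.2, -0.3, 0.1]
width: 0.0001
```

Run:
```python
from h import *
for i in range(7):
    r=ang()
    if i%3==0:print(np.round(r,4).tolist())
print(ang('top'))
```

```text
[19.9667, 282.0, 0.1097, 0.0913]
[20.1167, 283.0, 0.1097, 0.0907]
[20.2667, 283.0, 0.1097, 0.0907]
(20.3167, 0, 0, nan)
```

The disc is at rest at about +0.09 rad, on the mark, and nothing is touching it, so I hand in.

```bash
python3 -c "
from bench import bot
print(bot.hand_in())"
```

```text
the job is handed in; nothing more can be done
None
```

I flicked the disc and braked it on its top. It rests with the red pointer on the orange mark, but it only got there by creeping on after I lifted the finger.

- **Spin:** Pushing the post with a fingertip sent the disc anticlockwise at about 3.7 rad/s. The mark then ran freely past the pointer three times.
- **Braking:** On the fourth pass I pressed a fingertip on the flat top, with about 9 N at the end. The disc stopped about 0.11 rad before the mark's middle.
- **What went wrong:** Lifting the finger nudged the disc, and it crept forward at about 0.1 rad/s. I let it coast rather than touch it again, because a second touch could have turned it backwards. It then stopped on its own.
- **Final position:** The disc rests about +0.09 rad past the mark's middle, and my pointer direction could be off by another 0.02 rad. That is 12–14 mm off-centre on a patch 22 mm to each side, so the pointer is on the mark but not centred.
- **Other checks:**
    - The scene camera gave the same angle three times over 0.3 s before I handed in. In the top camera's last frame the mark wasn't detected, so that view could not confirm it.
    - The hand was clear, with the TCP at 0.195 m.
    - In the last picture viewed, the jar, bowl and brush were where they started.
    - The job ended at about 20 s of the 72 s allowed.
- **Fingertip height:** The fingertips touched the disc with the TCP about 12 mm below its top. The stated nose length puts them 14 mm ahead of the TCP, so I used the measured height.

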